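Index a turntable to its next hole with the sprung pin

ROBOT

A 6-joint arm with a two-finger parallel gripper is mounted at the origin on the work surface; the furniture and walls round the work are solid. World frame = base frame: x ahead of the robot, y to its left, z up, the work surface at z = 0. Lengths are in m, angles in rad, forces in N, time in s.
With the tool pointing down it reaches from about 0.275 to 0.75 m from the base axis. Payload 10.2 kg.
Tool frame: the origin (TCP) lies between the finger pads; the fingertips stand 19 mm ahead of it and the grasp point (between the pads) is the TCP; z points along the fingers, y is the line along which they close (so a half turn about z gives the same grasp; the last joint's range is limited). The gripper opens to 85 mm and grips with 20 to 120 N. Pads are 22 mm wide; open, the fingers measure 114 mm over their backs; the gripper's body (76 mm by 85 mm) begins 54 mm behind the grasp point. The pads swing forward as they close: fully open they stand 13 mm farther back than shut.
Start: joints at [-1.535, 0.313, 1.498, -0, 1.331, -0.223], TCP at [0.134, -0.508, 0.25] pointing down, gripper open.
Joint ranges: [-2.94, 2.94], [-0.97, 2.17], [0.19, 2.56], [-1.23, 4.37], [0.02, 3.11], [-2.88, 2.88]. Speed limits (rad/s): [2.39, 2.39, 3.01, 3.14, 3.14, 3.14].

INTERFACE

Orientations are given as [roll, pitch, yaw] about the fixed x, y, z axes, in that order (R = Rz(yaw) Ry(pitch) Rx(roll)).
In Python, from bench import robot gives the robot as it stands. The module is installed in compiled form; this text tells all that it offers.
- The arm moves only by the tool servo_tool, never from a script. Its arguments are lists of equal length, an entry for each row: "rot": the turn, a rotation vector about the tool's x, y, z in units of 5 degrees (1.0 is 5 degrees), a list of three; "offset": the shift along the tool's x, y, z in units of 30 mm (1.0 is 30 mm), a list of three; "gripper": the closure in counts, from 0 (fully open) to 255 (shut). In form: {"rot": [[wx, wy, wz], ...], "offset": [[dx, dy, dz], ...], "gripper": [gripper, ...]}. A call has 1 to 5 rows; each row is the pose to reach, as a shift and turn from the pose commanded when the call began, along the tool's axes at that moment; what a row does not reach only later rows make up. A row lasts 1/12 s, in which the tool goes at most 41.7 mm and 7.16 degrees, less where a joint would pass 70% of its speed; a pose out of reach is approached as far as the arm can. A call with a gripper value outside its range is refused whole. The fingers move at their own pace and stop on an object; "force" is the grip in N (left out, the last holds). Time passes only in rows, so rows that repeat a pose let the fingers close. It gives the time, the measured TCP pose, the force, the opening and the grip force at its end, in the units of the state.
- robot.state(): the state, without advancing time (a new reading comes with each control period).
- robot.capture(name): name is "side" or "top" or "wrist"; returns a dict with "image" (384x512x3 uint8, blue, green, red), "depth" (384x512 float32, m along the optical axis (not along the pixel's ray), 0 where there is no reading), "fov_y" (degrees; the focal length in pixels is half the picture's height over the tangent of half this angle, whatever the lens; pixels are square), "cx", "cy" (the principal point, pixels), "R" (3x3) and "t" (3): a world point X has camera coordinates R X + t; the wrist camera has in their place "hand_eye" (4x4, takes a point from camera to tool coordinates, whose origin is the TCP and whose axes are the flange's). Camera axes: x right, y down, z forward; pixel columns grow to the right and rows downward; lengths in m; the calibration is good to about 2 mm. A picture is of the moment at which its call begins: read the wrist's pose just before it.
- robot.job_done(): hands the job in; it is judged then, once.
Trained networks look in a picture, given as the dict that the camera call returned (one of the last four; its "shot" number tells which), for a name from the list of things; names that differ only in an ending like _2 or _b are one class to them, and where a whole thing is asked for, a point or a joint stands for the part that bears it (a point fixed in the world has none). Each returns a list of dicts, best first, with "confidence" (0 to 1); they miss things now and then, are a little off and sometimes report something else, mostly with a low value. They report only what shows in the picture. A call takes as long as a camera call.
- robot.boxes_of(picture, label): "bbox" ([left, top, right, bottom] in pixels, round what is visible of it).
The state is a dict: "t": time; "joint_pos": joint angles; "dq": joint speeds; "joint_torque": joint torques, N m; "eef_pos": TCP position; "tool_rot": TCP orientation; "force": force on the tool from outside, world axes, zero at the start; "torque": the same for the moment, N m; "finger_gap": finger opening in m; "grasp_force": force on a finger pad.
Only numpy, scipy, OpenCV 4.12 (cv2) and the standard library are available. Lean on these libraries where they do the work, as an engineer would, in place of code of your own. Each camera call takes 0.05 s, during which the arm holds its last target. There are 200 camera calls.

TASK

The mint coaster sits on an indexing turntable for drilling. Pull up the black knob on the end of the crank arm to draw the sprung pin out of its hole, swing the crank anticlockwise (seen from above) to the next hole and let the pin spring fully home in it, not in the hole after that; then let go. The next hole is on an adjustable plate, so feel for it, never force the pin sideways, and leave the other things alone.

Things in the scene. Friction and masses are not known exactly. Their poses are not given: they have to be found in the camera images.
- index_table: Grey round base of the turntable, 248 mm across, 20 mm high, fixed. Origin on the turning axis at bench height; x axis points to the home hole, z up. Steel index plates lie on it 80 to 110 mm from the axis, tops at 36 mm, level and without gaps between the holes. On its hub turn a 100 mm faceplate and the 90 mm mint coaster (top at 57 mm) with a black centre nut (up to 76 mm).
- crank (a joint): Angle of crank and faceplate about the vertical axis, rad: 0 with the pin in the home hole, growing anticlockwise from above, stop at 1.50. Friction of about 3 N at the knob; it stays where it is left. The next hole lies somewhere between 0.73 and 1.05, differently each time and not measured; the hole after it is 0.42 further on. Between holes the pin can slide on the plates.
- plunger (a joint): Lift of knob and pin, m: 0 fully down (10 mm deep in a hole), 0.010 with the tip on top of the plates, 0.015 at the upper stop. A spring presses it down with about 8 N when down, 12 N at the stop; damped, it drops by itself into a hole under it when nothing holds the knob.
- knob (a point): Centre of the black ribbed knob: an upright plain cylinder, 22 mm in diameter, 34 mm high, 95 mm from the turning axis on the crank arm; with the pin down its centre is 81 mm above the bench, its top 98 mm. It moves up with the pin and round with the crank. Under it a steel boss of the crank arm, 29 mm in diameter, reaches up to 60 mm.
- index_pin: Steel pin under the knob, 10 mm in diameter, its lowest 3 mm tapered to 6 mm; origin at the middle of its tip, z up, 26 mm above the bench when home. The holes are 13 mm long along the pin's circle: 1.5 mm play either way. The plates must not load the pin with more than 25 N, as turning the crank by force with the pin in a hole does.
- cup_blue: Bystander: small cup filled with blue granules, 52 mm across and 30 mm high; origin under its centre.
- hex_key: Bystander: hex key with an orange handle, 30 x 97 x 8 mm, lying flat; origin under its centre.
- marker_green: Bystander: white marker pen with a green cap, 17 x 122 x 19 mm, lying flat; origin under its centre.

How it is judged:
On the way, in this order (a step that is already met when the one before it is completed fails the run):
1. the pin is drawn clear of the home hole (value of joint plunger above 0.0095 m and value of joint crank below 0.3 rad), for 0.1 s.
2. the crank is swung away from the home hole (value of joint crank above 0.4 rad), for 0.05 s.
At the end, for the whole second after the job is handed in: The pin is fully home (lift under 2 mm) in the next hole anticlockwise (crank between 0.70 and 1.09 rad) and the crank is at rest (value of joint plunger below 0.002 m and value of joint crank between 0.7 and 1.09 rad and velocity of joint crank between -0.05 and 0.05 rad/s); the robot touches nothing.
It fails at once if the pin is forced: more than 25 N between the pin and the plates (contact force between index_pin and anything else above 25 N).
It fails at once if the cup, hex key or green marker is moved by more than 30 mm (distance of any of cup_blue, hex_key, marker_green from where it was at the start of the episode above 0.03 m).
It also fails if it takes over 54 s, if anything falls off the work surface, if the arm or the gripper's body presses on something with over 40 N, if the wrist force passes 120 N, or if a joint passes its speed limit or range.

## Working session

There is one attempt and no reset: what is moved stays moved. The work goes in short steps, Python scripts to look and compute and a tool call to move; the robot and the scene stay as the last step left them, time stands still between calls to the robot, and variables do not carry over. Pictures are saved under pics/ and viewed, at most 10 in all, crops included, and the job is handed in when it is done.

Besides the shell and the picture viewer there is one more tool, called after ">>>" as a command line: name --argument value ..., lists and objects as JSON in quotes. servo_tool: Moves the arm, as the interface text tells. Its arguments: {"type":"object","properties":{"rot":{"type":"array","items":{"type":"array","items":{"type":"number"}}},"offset":{"type":"array","items":{"type":"array","items":{"type":"number"}}},"gripper":{"type":"array","items":{"type":"number"}},"force":{"type":"number"}},"required":["rot","offset","gripper"]}

```bash
mkdir -p pics; cat > h.py <<'E'
import numpy as np, cv2
from bench import robot
def pts(p):
    H,W=p["depth"].shape; f=H/2/np.tan(np.radians(p["fov_y"])/2)
    v,u=np.mgrid[:H,:W]; d=p["depth"]
    c=np.stack([(u-p["cx"])*d/f,(v-p["cy"])*d/f,d],-1)
    return (c-p["t"])@p["R"], d>0   # R^T (c-t)
E
python3 - <<'E'
from h import *
s=robot.state(); print(s["eef_pos"],s["tool_rot"],s["t"])
for n in("top","side"):
    p=robot.capture(n); cv2.imwrite(f"pics/{n}.png",p["image"])
    X,ok=pts(p)
    for l in("index_table","knob","crank","cup_blue","hex_key","marker_green"):
        for b in robot.boxes_of(p,l)[:2]: 
            x=b["bbox"];u,v=int((x[0]+x[2])/2),int((x[1]+x[3])/2)
            print(n,l,np.round(x),round(b["confidence"],2),X[v,u].round(3))
    np.savez(f"{n}.npz",X=X,ok=ok,im=p["image"])
E
```

```text
[ 0.13432068 -0.50725738  0.24971409] [-3.14024173e+00 -2.90405586e-04  2.58817306e-01] 0.0
top index_table [258. 157. 362. 263.] 0.89 [0.408 0.117 0.071]
top knob [333. 167. 343. 178.] 0.5 [0.488 0.059 0.099]
top crank [290. 173. 346. 229.] 0.94 [0.429 0.097 0.056]
top cup_blue [209. 161. 232. 178.] 0.75 [0.51  0.321 0.025]
top hex_key [193. 188. 202. 229.] 0.62 [ 0.42   0.379 -0.001]
top marker_green [173. 128. 199. 174.] 0.6 [0.559 0.405 0.013]
side index_table [230. 142. 334. 227.] 0.98 [0.42  0.16  0.057]
side knob [250. 144. 264. 159.] 0.7 [0.486 0.063 0.09 ]
side crank [254. 144. 305. 194.] 0.59 [0.428 0.09  0.056]
side cup_blue [226. 229. 250. 256.] 0.91 [0.506 0.336 0.026]
side hex_key [254. 262. 305. 269.] 0.71 [0.424 0.374 0.005]
side marker_green [179. 261. 240. 285.] 0.73 [0.553 0.414 0.014]
```

```bash
python3 - <<'E'
from h import *
ims=[]
for n,(x0,y0,x1,y1) in(("top",(160,110,380,280)),("side",(170,120,390,290))):
    im=np.load(n+".npz")["im"]; ims.append(cv2.resize(im[y0:y1,x0:x1],None,fx=3,fy=1.76*1.0/1.76*1.76 if 0 else 1.75*1.7,interpolation=2)[:295*2])
    z=np.load(n+".npz");X=z["X"]
    m=z["ok"]&(X[...,2]>.088)&(X[...,2]<.105)&(np.hypot(X[...,0]-.488,X[...,1]-.06)<.03); print(n,m.sum(),X[m].mean(0),X[m].min(0),X[m].max(0))
    m=z["ok"]&(X[...,2]>.066)&(X[...,2]<.085)&(np.hypot(X[...,0]-.408,X[...,1]-.117)<.03); print("nut",m.sum(),X[m].mean(0))
    # coaster: mint
    m=z["ok"]&(abs(X[...,2]-.057)<.004)&(np.hypot(X[...,0]-.415,X[...,1]-.117)<.09)
    print("mint-level",m.sum(),np.percentile(X[m],[1,99],axis=0))
    # base rim: points z~.02..
    m=z["ok"]&(abs(X[...,2]-.020)<.004)&(np.hypot(X[...,0]-.415,X[...,1]-.117)<.16)
    print("base",m.sum(),X[m].min(0),X[m].max(0))
    cv2.imwrite(f"pics/{n}c.png",ims[-1])
E
```

```text
top 88 [0.48348618 0.05151352 0.09656926] [0.47354357 0.04084605 0.08810622] [0.49490736 0.06137851 0.10045918]
nut 70 [0.41556176 0.11678257 0.07150993]
mint-level 1248 [[0.37297387 0.0576481  0.05320571]
 [0.47623336 0.16004403 0.06035481]]
base 6490 [ 0.29588484 -0.04229519  0.01600813] [0.57485787 0.23709365 0.02399924]
side 52 [0.48203102 0.05637718 0.09512698] [0.47163837 0.04135023 0.08911877] [0.49152129 0.06370849 0.09956986]
nut 47 [0.41413313 0.12134805 0.0706833 ]
mint-level 578 [[0.37177791 0.05561033 0.05317177]
 [0.48298344 0.16278869 0.06051059]]
base 3048 [ 0.29309355 -0.04193375  0.01601352] [0.57488059 0.24176782 0.02399695]
```

View pics/topc.png

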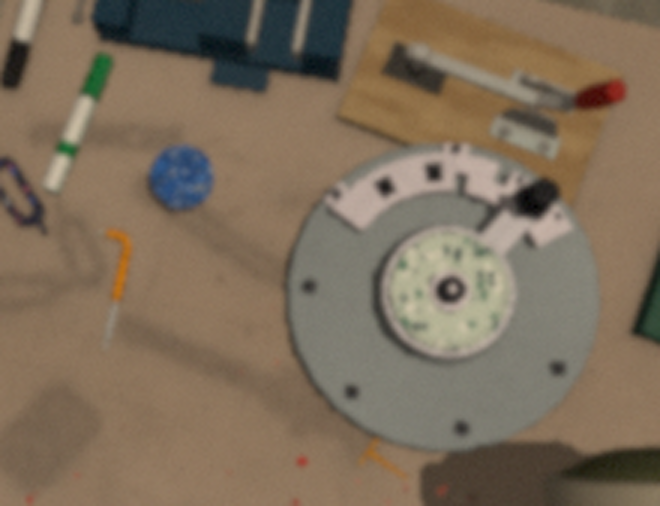

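View pics/side.png

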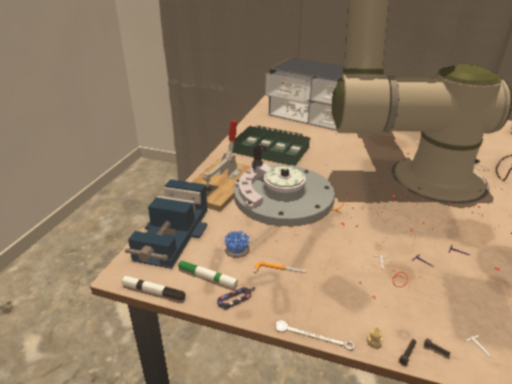

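The top view crop shows the nut at (451,290) and the knob at (537,197). Holes in the pale plates are at about (432,172) and (386,187), so the next one is roughly 0.9 rad on. A toggle clamp with a red handle lies near the knob. Next I check heights along the path and the hand-eye pose before a closer look.

```bash
python3 - <<'E'
from h import *
p=robot.capture("wrist"); np.set_printoptions(precision=4,suppress=True)
print(p["hand_eye"],p["fov_y"],p["cx"],p["cy"]); print(robot.state()["eef_pos"])
for n in("top","side"):
    z=np.load(n+".npz");X=z["X"];ok=z["ok"]
    for i in range(0,11):
        c=np.array([.134,-.508])+i/10*np.array([.286,.568])
        m=ok&(np.hypot(X[...,0]-c[0],X[...,1]-c[1])<.09); print(n,c.round(2),m.sum(), np.percentile(X[m][:,2],98).round(3) if m.any() else None,end=';')
    print()
    for gx in np.arange(.36,.64,.03):
        r=[]
        for gy in np.arange(.24,-.08,-.03):
            m=ok&(abs(X[...,0]-gx)<.016)&(abs(X[...,1]-gy)<.016); r.append(int(1000*np.percentile(X[m][:,2],97)) if m.any() else -99)
        print(gx.round(2),r)
E
```

```text
[[-0.0013 -0.9608 -0.2774  0.0689]
 [ 1.     -0.0012 -0.0006 -0.001 ]
 [ 0.0002 -0.2774  0.9608 -0.1239]
 [ 0.      0.      0.      1.    ]] 68.43662805820219 249.25359935507552 192.0396551803874
[ 0.1343 -0.5075  0.2503]
top [ 0.13 -0.51] 0 None;top [ 0.16 -0.45] 0 None;top [ 0.19 -0.39] 8 0.019;top [ 0.22 -0.34] 1106 0.109;top [ 0.25 -0.28] 2560 0.106;top [ 0.28 -0.22] 3734 0.102;top [ 0.31 -0.17] 3595 0.035;top [ 0.33 -0.11] 4741 0.471;top [ 0.36 -0.05] 5768 0.465;top [0.39 0.  ] 4516 0.188;top [0.42 0.06] 4431 0.087;
0.36 [19, 22, 22, 51, 57, 53, 22, 23, 21, 2, 34]
0.39 [21, 22, 23, 58, 61, 59, 54, 22, 21, 34, 33]
0.42 [21, 23, 50, 58, 73, 60, 58, 22, 22, 33, 35]
0.45 [21, 22, 23, 58, 58, 59, 53, 37, 22, 2, 36]
0.48 [5, 37, 38, 38, 30, 50, 99, 98, 21, 2, 49]
0.51 [2, 30, 38, 38, 37, 38, 54, 20, 19, 3, 6]
0.54 [2, 3, 18, 20, 35, 33, 61, 145, 148, 3, 2]
0.57 [2, 8, 20, 20, 59, 60, 63, 119, 99, 18, 2]
0.6 [71, 75, 73, 65, 66, 61, 22, 21, 20, 19, 2]
0.63 [72, 76, 75, 20, 20, 20, 20, 19, 2, 2, 2]
side [ 0.13 -0.51] 0 None;side [ 0.16 -0.45] 65 0.167;side [ 0.19 -0.39] 177 0.167;side [ 0.22 -0.34] 1115 0.166;side [ 0.25 -0.28] 1743 0.165;side [ 0.28 -0.22] 1527 0.158;side [ 0.31 -0.17] 1204 0.036;side [ 0.33 -0.11] 1501 0.405;side [ 0.36 -0.05] 2219 0.407;side [0.39 0.  ] 2312 0.191;side [0.42 0.06] 2905 0.086;
0.36 [20, 21, 22, 52, 57, 33, 20, 23, 20, 1, 34]
0.39 [20, 21, 47, 58, 63, 58, -794, -86, 20, 34, 33]
0.42 [21, 22, 51, 58, 73, 58, 57, -794, 21, 32, 34]
0.45 [20, 21, 33, 57, 58, 57, 52, 36, 20, 0, 35]
0.48 [17, 35, 36, 36, 35, 50, 97, 97, -795, -794, 47]
0.51 [1, 28, 36, 37, 36, 37, 42, 20, 18, 0, 25]
0.54 [1, 1, 17, 19, 32, 19, 63, 144, 146, 0, 0]
0.57 [1, 16, 18, 18, 59, 59, 62, 113, -793, -794, -794]
0.6 [71, 74, 72, 64, 64, 24, 19, 18, 19, 18, 0]
0.63 [71, 74, 74, -99, 18, 18, 18, 17, 1, 0, 0]
```

>>> servo_tool --rot '[[0,0,0],[0,0,0],[0,0,0],[0,0,0],[0,0,0]]' --offset '[[0.8,-0.95,0],[1.6,-1.9,0],[2.4,-2.85,0],[3.2,-3.8,0],[4.0,-4.75,0]]' --gripper '[130,130,130,130,130]'

```text
t: 1.17
eef_pos: [0.2142, -0.3374, 0.2503]
tool_rot: [3.141, -0.0, 0.258]
force: [0.6, -0.6, -0.5]
finger_gap: 0.0415
grasp_force: 0.0
```

>>> servo_tool --rot '[[0,0,0],[0,0,0],[0,0,0],[0,0,0],[0,0,0]]' --offset '[[0.8,-0.95,0],[1.6,-1.9,0],[2.4,-2.85,0],[3.2,-3.8,0],[4.0,-4.75,0]]' --gripper '[130,130,130,130,130]'

```text
t: 1.58
eef_pos: [0.2937, -0.1689, 0.2505]
tool_rot: [3.141, -0.0, 0.258]
force: [1.4, -0.7, 0.4]
finger_gap: 0.0417
grasp_force: 0.0
```

>>> servo_tool --rot '[[0,0,0],[0,0,0],[0,0,0],[0,0,0],[0,0,0]]' --offset '[[0.8,-0.95,0],[1.6,-1.9,0],[2.4,-2.85,0],[3.2,-3.8,0],[4.0,-4.75,0]]' --gripper '[130,130,130,130,130]'

```text
t: 2.0
eef_pos: [0.3733, -0.0002, 0.2506]
tool_rot: [3.141, -0.001, 0.259]
force: [0.3, -1.9, -0.4]
finger_gap: 0.0417
grasp_force: 0.0
```

>>> servo_tool --rot '[[0,0,-1.3],[0,0,-2.6],[0,0,-3.9],[0,0,-5.2],[0,0,-6.4]]' --offset '[[0.5,-0.6,0],[1.0,-1.2,0],[1.6,-1.8,0],[2.0,-2.3,0],[2.4,-2.8,0]]' --gripper '[130,130,130,130,130]'

```text
t: 2.42
eef_pos: [0.4214, 0.0988, 0.2503]
tool_rot: [3.142, -0.0, 0.824]
force: [-0.2, -0.9, 0.0]
finger_gap: 0.0418
grasp_force: 0.0
```

```bash
cat >> h.py <<'E'
from scipy.spatial.transform import Rotation as Ro
def wrist():
    s=robot.state(); p=robot.capture("wrist"); H=p["hand_eye"]
    T=np.eye(4); T[:3,:3]=Ro.from_euler("xyz",s["tool_rot"]).as_matrix(); T[:3,3]=s["eef_pos"]
    M=T@H; p["R"]=M[:3,:3].T; p["t"]=-p["R"]@M[:3,3]; p["M"]=M; return p
def onplane(p,u,v,z):
    f=192/np.tan(np.radians(p["fov_y"])/2); d=p["M"][:3,:3]@np.array([(u-p["cx"])/f,(v-p["cy"])/f,1]); o=p["M"][:3,3]
    return o+d*(z-o[2])/d[2]
E
python3 - <<'E'
from h import *
p=wrist(); s=robot.state(); print(s["eef_pos"],s["tool_rot"],s["joint_pos"])
cv2.imwrite("pics/w1.png",cv2.resize(p["image"],(800,600),interpolation=2)); X,ok=pts(p)
import pickle; pickle.dump((p,X,ok),open("w1.pkl","wb"))
for l in("knob","index_table","crank"):
  for b in robot.boxes_of(p,l)[:2]: print(l,np.round(b["bbox"]),b["confidence"])
E
```

```text
[0.42216347 0.10056999 0.25029514] [-3.14133740e+00 -1.32173851e-03  8.30666294e-01] [-3.80997048e-02  1.09790412e-01  1.75080300e+00  1.22535395e-03
  1.28034080e+00  7.01679618e-01]
knob [311. 161. 336. 188.] 0.64
index_table [141.  59. 337. 246.] 0.56
crank [198. 122. 336. 208.] 0.58
```

View pics/w1.png

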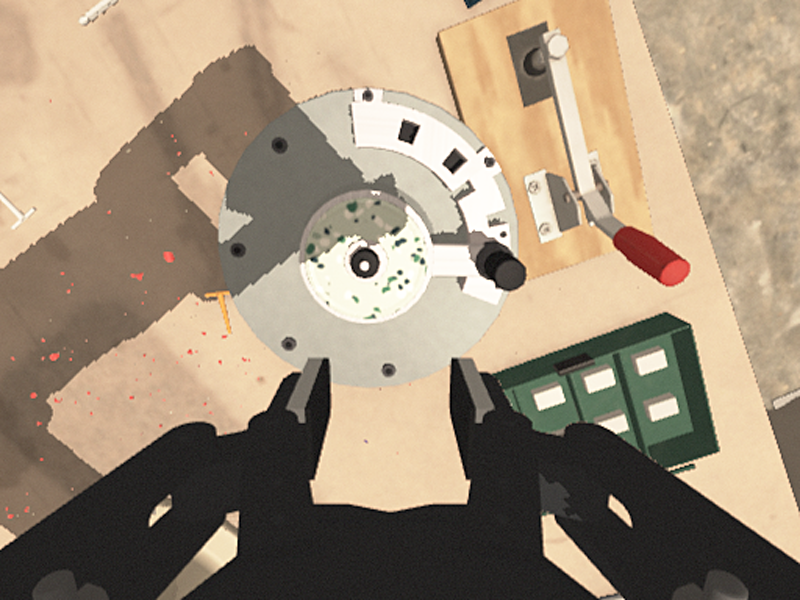

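The wrist view shows the nut top at (364,262), the knob top at about (509,274), the next hole at (455,161) and the one after it at (409,131).

```bash
python3 - <<'E'
from h import *
import pickle
p,X,ok=pickle.load(open("w1.pkl","rb")); np.set_printoptions(precision=4,suppress=True)
g=cv2.cvtColor(p["image"],cv2.COLOR_BGR2GRAY); k=800/512
def blob(u,v,r,th):
    u,v=int(u/k),int(v/k); w=(g[v-r:v+r+1,u-r:u+r+1]<th).astype(np.uint8)
    n,l,st,c=cv2.connectedComponentsWithStats(w); i=l[r,r]; print(i,st[i]); return c[i]+[u-r,v-r]
for n,u,v in(("next",455,161),("after",409,131)):
    c=blob(u,v,9,110); print(n,c,onplane(p,*c,.036))
for n,u,v,z in(("nut",364,262,.076),("knob",509,274,.098)): print(n,onplane(p,u/k,v/k,z))
m=ok&(X[...,2]>.092)&(X[...,2]<.104)&(np.hypot(X[...,0]-.484,X[...,1]-.054)<.03); print("knobtop",m.sum(),X[m].mean(0),X[m].min(0),X[m].max(0))
m=ok&(X[...,2]>.07)&(X[...,2]<.085)&(np.hypot(X[...,0]-.415,X[...,1]-.117)<.03); print("nuttop",m.sum(),X[m].mean(0))
# coaster edge circle and base circle
hsv=None
for lo,hi,r0,r1 in((.053,.0605,0,.052),(.016,.024,.11,.14)):
    r=np.hypot(X[...,0]-.415,X[...,1]-.119); m=(ok&(X[...,2]>lo)&(X[...,2]<hi)&(r<r1)).astype(np.uint8)
    P=X[...,:2][m>0].astype(np.float32); (c,R)=cv2.minEnclosingCircle(P); print("circ",c,R,len(P))
E
```

```text
1 [  2   1  15  16 120]
next [290.2917 102.875 ] [0.5077 0.1253 0.036 ]
1 [  3   3  13  15 132]
after [260.7727  83.9924] [0.4965 0.1633 0.036 ]
nut [0.4147 0.1198 0.076 ]
knob [0.4813 0.0532 0.098 ]
knobtop 379 [0.4811 0.0531 0.0979] [0.4706 0.0419 0.0921] [0.4916 0.0626 0.1008]
nuttop 271 [0.4134 0.118  0.0727]
circ (0.4138520359992981, 0.11666469275951385) 0.05056775361299515 4584
circ (0.42399901151657104, 0.11677102744579315) 0.13249917328357697 19809
```

>>> servo_tool --rot '[[0,0,0.2],[0,0,0.42],[0,0,0.42],[0,0,0.42],[0,0,0.42]]' --offset '[[0.08,1.25,0],[0.16,2.52,0],[0.16,2.52,1.2],[0.16,2.52,2.4],[0.16,2.52,3.0]]' --gripper '[130,130,130,130,130]'

```text
t: 3.03
eef_pos: [0.4779, 0.048, 0.1569]
tool_rot: [-3.138, 0.003, 0.777]
force: [-1.0, 0.1, -1.1]
finger_gap: 0.0419
grasp_force: 0.0
```

```bash
python3 - <<'E'
from h import *
np.set_printoptions(precision=4,suppress=True)
p=wrist(); p=wrist(); s=robot.state(); print(s["eef_pos"],s["tool_rot"])
cv2.imwrite("pics/w2.png",p["image"]); X,ok=pts(p)
m=ok&(X[...,2]>.092)&(X[...,2]<.104)&(np.hypot(X[...,0]-.4813,X[...,1]-.0532)<.02); P=X[m]
print(m.sum(),P.mean(0),cv2.minEnclosingCircle(P[:,:2].astype(np.float32)))
T=Ro.from_euler("xyz",s["tool_rot"]).as_matrix(); print("in tool",(P.mean(0)-s["eef_pos"])@T)
E
```

```text
[0.4778 0.0485 0.1579] [-3.1369  0.0037  0.7777]
783 [0.4822 0.0529 0.098 ] ((0.48151424527168274, 0.05235994607210159), 0.011092652566730976)
in tool [0.0065 0.0002 0.0598]
```

View pics/w2.png

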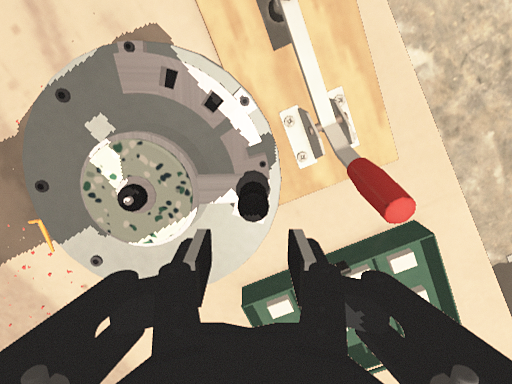

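The knob at (252,197) lies centred between the fingers, about 6 mm ahead in tool x. I'll shift and descend.

>>> servo_tool --rot '[[0,0,0],[0,0,0],[0,0,0],[0,0,0],[0,0,0]]' --offset '[[0.2,0,0.3],[0.2,0,0.9],[0.2,0,1.5],[0.2,0,2.1],[0.2,0,2.38]]' --gripper '[130,130,130,130,130]'

```text
t: 3.55
eef_pos: [0.484, 0.0535, 0.0884]
tool_rot: [3.141, -0.0, 0.78]
force: [0.1, 0.1, -0.2]
finger_gap: 0.0418
grasp_force: 0.0
```

>>> servo_tool --rot '[[0,0,0],[0,0,0],[0,0,0],[0,0,0],[0,0,0]]' --offset '[[0,0,0],[0,0,0],[0,0,0],[0,0,0],[0,0,0]]' --gripper '[150,165,175,180,185]' --force 40

```text
t: 3.97
eef_pos: [0.4842, 0.0535, 0.0897]
tool_rot: [3.14, -0.001, 0.781]
force: [0.6, 0.0, 0.8]
finger_gap: 0.0233
grasp_force: 0.0
```

>>> servo_tool --rot '[[0,0,0],[0,0,0],[0,0,0],[0,0,0]]' --offset '[[0,0,0],[0,0,0],[0,0,0],[0,0,0]]' --gripper '[195,220,220,220]' --force 60

```text
t: 4.3
eef_pos: [0.4846, 0.0531, 0.09]
tool_rot: [3.139, -0.001, 0.781]
force: [0.3, -1.8, 7.1]
finger_gap: 0.0206
grasp_force: 58.3
```

>>> servo_tool --rot '[[0,0,0],[0,0,0],[0,0,0],[0,0,0],[0,0,0]]' --offset '[[0,0,-0.1],[0,0,-0.2],[0,0,-0.3],[0,0,-0.43],[0,0,-0.43]]' --gripper '[220,220,220,220,220]'

```text
t: 4.72
eef_pos: [0.4844, 0.0531, 0.1018]
tool_rot: [3.14, -0.001, 0.78]
force: [6.9, -3.1, -10.8]
finger_gap: 0.0206
grasp_force: 59.1
```

>>> servo_tool --rot '[[0,0,0],[0,0,0]]' --offset '[[0,0,0],[0,0,0]]' --gripper '[220,220]'

```text
t: 4.88
eef_pos: [0.4844, 0.0531, 0.1014]
tool_rot: [3.14, -0.001, 0.78]
force: [8.5, -3.2, -11.7]
finger_gap: 0.0204
grasp_force: 59.2
```

```bash
python3 - <<'E'
from h import *
np.set_printoptions(precision=4,suppress=True)
for n in("side","wrist"):
    p=robot.capture("side") if n=="side" else wrist()
    print([(np.round(b["bbox"]),b["confidence"]) for b in robot.boxes_of(p,"knob")[:1]])
    im=p["image"]; c=im[110:240,180:340] if n=="side" else im
    cv2.imwrite(f"pics/l_{n}.png",cv2.resize(c,None,fx=4 if n=="side" else 1,fy=4 if n=="side" else 1,interpolation=2))
s=robot.state(); print(s["eef_pos"],s["force"],s["torque"])
E
```

```text
[]
[(array([227., 224., 273., 295.]), 0.84)]
[0.4844 0.0531 0.1014] [  8.3562  -2.1496 -11.1491] [-0.4648 -1.2842 -0.0473]
```

View pics/l_side.png

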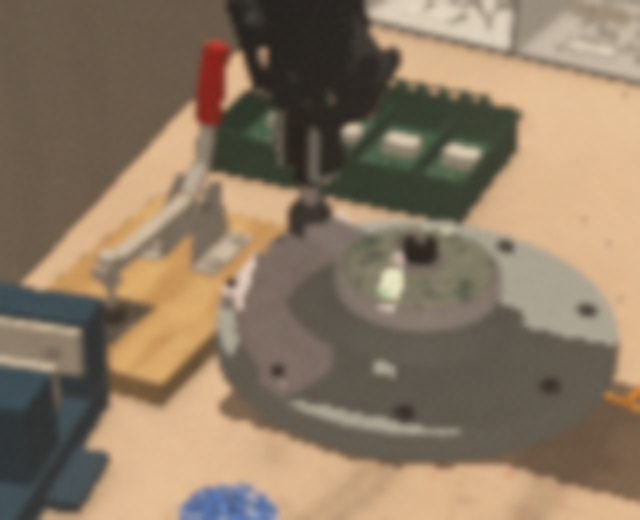

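The knob is held and the lift is about 11.6 mm. The tool force of −11 N agrees with the spring. I start the swing in small arcs.

>>> servo_tool --rot '[[0,0,-0.458],[0,0,-0.917],[0,0,-1.375],[0,0,-1.833],[0,0,-2.292]]' --offset '[[0.128,-0.008,-0.03],[0.255,-0.02,-0.03],[0.381,-0.038,-0.03],[0.507,-0.061,-0.03],[0.631,-0.089,-0.03]]' --gripper '[220,220,220,220,220]'

```text
t: 5.5
eef_pos: [0.4957, 0.068, 0.102]
tool_rot: [3.141, 0.001, 0.982]
force: [4.5, -6.0, -11.4]
finger_gap: 0.02
grasp_force: 59.0
```

>>> servo_tool --rot '[[0,0,0],[0,0,0]]' --offset '[[0,0,0],[0,0,0]]' --gripper '[220,220]'

```text
t: 5.67
eef_pos: [0.4959, 0.0684, 0.1021]
tool_rot: [3.14, -0.0, 0.981]
force: [8.5, -2.5, -12.3]
finger_gap: 0.0202
grasp_force: 59.1
```

>>> servo_tool --rot '[[0,0,-0.458],[0,0,-0.917],[0,0,-1.375],[0,0,-1.833],[0,0,-2.292]]' --offset '[[0.128,-0.008,0],[0.255,-0.02,0],[0.381,-0.038,0],[0.507,-0.061,0],[0.631,-0.089,0]]' --gripper '[220,220,220,220,220]'

```text
t: 6.08
eef_pos: [0.504, 0.0853, 0.102]
tool_rot: [3.141, 0.001, 1.182]
force: [5.8, -5.3, -12.0]
finger_gap: 0.0199
grasp_force: 59.1
```

>>> servo_tool --rot '[[0,0,-0.458],[0,0,-0.917],[0,0,-1.375],[0,0,-1.833],[0,0,-2.292]]' --offset '[[0.128,-0.008,0],[0.255,-0.02,0],[0.381,-0.038,0],[0.507,-0.061,0],[0.631,-0.089,0]]' --gripper '[220,220,220,220,220]'

```text
t: 6.5
eef_pos: [0.5087, 0.1039, 0.1019]
tool_rot: [3.141, 0.001, 1.382]
force: [6.2, -5.4, -10.8]
finger_gap: 0.0201
grasp_force: 59.1
```

>>> servo_tool --rot '[[0,0,0],[0,0,0]]' --offset '[[0,0,0],[0,0,0]]' --gripper '[220,220]'

```text
t: 6.67
eef_pos: [0.5087, 0.1044, 0.102]
tool_rot: [3.141, -0.0, 1.381]
force: [5.9, -0.6, -12.2]
finger_gap: 0.0201
grasp_force: 59.2
```

```bash
python3 - <<'E'
from h import *
s=robot.state(); print(s["eef_pos"],s["tool_rot"],s["force"])
p=wrist(); cv2.imwrite("pics/w3.png",cv2.resize(p["image"],(800,600),interpolation=2))
import pickle; pickle.dump((p,)+pts(p),open("w3.pkl","wb"))
E
```

```text
[0.50872954 0.10441259 0.10195014] [ 3.14080896e+00 -8.95005771e-05  1.38101307e+00] [  5.85276602  -0.57607606 -12.24862645]
```

View pics/w3.png

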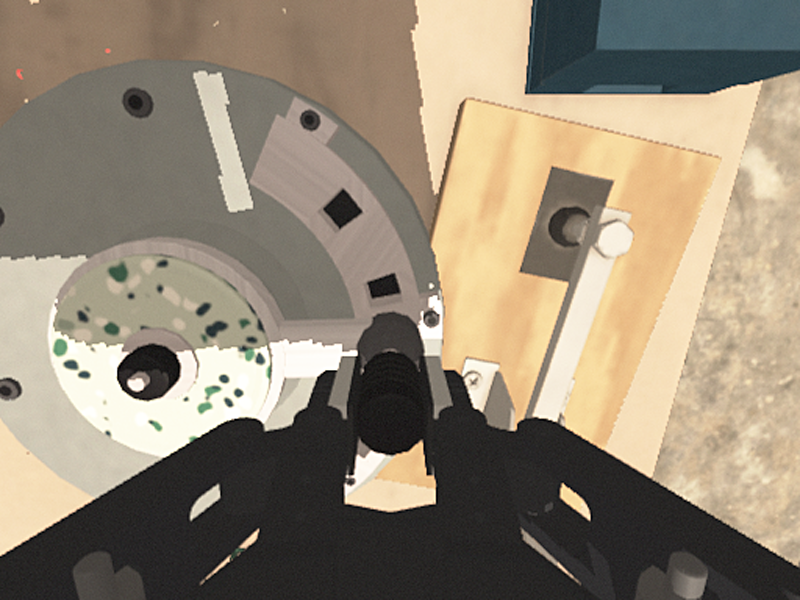

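The next hole is at (384,287), the one after it at (343,209), and the knob top at about (391,420) between the pads.

```bash
python3 - <<'E'
from h import *
import pickle
p,X,ok=pickle.load(open("w3.pkl","rb")); np.set_printoptions(precision=4,suppress=True)
g=cv2.cvtColor(p["image"],cv2.COLOR_BGR2GRAY); k=800/512
q=X[...,2]
m=ok&(abs(q-.109)<.006)&(np.hypot(X[...,0]-.5087,X[...,1]-.1044)<.012); K=X[m].mean(0); print("knobtop",m.sum(),K, np.percentile(X[m][:,2],[10,50,90]))
D=[]
for u,v in((384,287),(343,209)):
    u,v=int(u/k),int(v/k); r=16; w=(g[v-r:v+r+1,u-r:u+r+1]<60).astype(np.uint8)
    n,l,st,c=cv2.connectedComponentsWithStats(w); i=l[r,r]; cc=c[i]+[u-r,v-r]
    ct=max(cv2.findContours((l==i).astype(np.uint8),0,2)[0],key=cv2.contourArea).reshape(-1,2)+[u-r,v-r]
    P=np.array([onplane(p,*a,.036)[:2] for a in ct]); print(st[i],cc,onplane(p,*cc,.036),cv2.minAreaRect((P*1000).astype(np.float32))); D.append(onplane(p,*cc,.036))
from itertools import product
mn=ok&(q>.072)&(q<.08)&(np.hypot(X[...,0]-.4145,X[...,1]-.119)<.02); print("nut",X[mn].mean(0))
for c in ([.4145,.119],[.4138,.118],[.415,.120]):
    a=[np.arctan2(d[1]-c[1],d[0]-c[0]) for d in D+[K]]; print(a[0]-a[2],a[1]-a[0],[np.hypot(*(d[:2]-c)) for d in D+[K]])
E
```

```text
knobtop 1693 [0.5075 0.105  0.1095] [0.1071 0.11   0.1108]
[  6   8  21  16 211] [245.2749 182.9668] [0.5085 0.1273 0.036 ] ((508.2332458496094, 127.21440887451172), (12.633628845214844, 8.795422554016113), 5.535741806030273)
[  4   4  24  25 318] [218.5409 133.3585] [0.4977 0.1638 0.036 ] ((497.6993103027344, 163.55996704101562), (11.921518325805664, 11.874427795410156), 29.37949562072754)
nut [0.4138 0.1186 0.0733]
0.2380037000246054 0.40584278885953945 [np.float64(0.09434627641104129), np.float64(0.0945065680108876), np.float64(0.09403312915517226)]
0.23626613402612923 0.4017568426303374 [np.float64(0.09513652769777566), np.float64(0.09559880060000053), np.float64(0.09458271277997428)]
0.2392007592924042 0.40912426847960565 [np.float64(0.0937646606765158), np.float64(0.09359417005907894), np.float64(0.093693665727862)]
```

>>> servo_tool --rot '[[0,0,-0.573],[0,0,-1.146],[0,0,-1.719],[0,0,-2.292],[0,0,-2.693]]' --offset '[[0.159,-0.01,0],[0.318,-0.029,0],[0.475,-0.055,0],[0.631,-0.089,0],[0.74,-0.117,0]]' --gripper '[220,220,220,220,220]'

```text
t: 7.13
eef_pos: [0.5092, 0.1267, 0.1018]
tool_rot: [-3.141, 0.001, 1.618]
force: [5.7, -3.8, -11.5]
finger_gap: 0.0206
grasp_force: 59.2
```

>>> servo_tool --rot '[[0,0,0],[0,0,0],[0,0,0]]' --offset '[[0,0,0],[0,0,0.03],[0,0,0.03]]' --gripper '[220,220,220]'

```text
t: 7.38
eef_pos: [0.5092, 0.1271, 0.1009]
tool_rot: [3.142, -0.0, 1.616]
force: [6.7, 1.3, -10.4]
finger_gap: 0.0201
grasp_force: 59.2
```

>>> servo_tool --rot '[[0,0,0],[0,0,0]]' --offset '[[0,0,0.02],[0,0,0.02]]' --gripper '[220,220]'

```text
t: 7.55
eef_pos: [0.5092, 0.1271, 0.1003]
tool_rot: [3.142, -0.0, 1.616]
force: [6.0, 1.1, -10.9]
finger_gap: 0.0201
grasp_force: 59.2
```

>>> servo_tool --rot '[[0,0,0],[0,0,0]]' --offset '[[0,0,0.02],[0,0,0.02]]' --gripper '[220,220]'

```text
t: 7.72
eef_pos: [0.5092, 0.1271, 0.0997]
tool_rot: [3.141, -0.0, 1.616]
force: [5.6, 1.3, -10.6]
finger_gap: 0.02
grasp_force: 59.2
```

>>> servo_tool --rot '[[0,0,0],[0,0,0]]' --offset '[[0,0,0.02],[0,0,0.02]]' --gripper '[220,220]'

```text
t: 7.88
eef_pos: [0.5092, 0.1271, 0.0992]
tool_rot: [3.141, -0.0, 1.616]
force: [7.0, 0.9, -11.2]
finger_gap: 0.0201
grasp_force: 59.2
```

>>> servo_tool --rot '[[0,0,0],[0,0,0]]' --offset '[[0,0,0.02],[0,0,0.02]]' --gripper '[220,220]'

```text
t: 8.05
eef_pos: [0.5092, 0.1271, 0.0986]
tool_rot: [3.142, -0.0, 1.616]
force: [5.4, 0.6, -10.4]
finger_gap: 0.0202
grasp_force: 59.2
```

>>> servo_tool --rot '[[0,0,0],[0,0,0]]' --offset '[[0,0,0.02],[0,0,0.02]]' --gripper '[220,220]'

```text
t: 8.22
eef_pos: [0.5092, 0.1271, 0.098]
tool_rot: [3.142, -0.0, 1.616]
force: [5.5, 1.6, -10.2]
finger_gap: 0.0203
grasp_force: 59.3
```

Lift is about 8 mm with the spring force still fully on the tool, so the tip is entering the hole. I keep lowering and watch the force.

>>> servo_tool --rot '[[0,0,0],[0,0,0]]' --offset '[[0,0,0.02],[0,0,0.02]]' --gripper '[220,220]'

```text
t: 8.38
eef_pos: [0.5092, 0.1271, 0.0974]
tool_rot: [3.141, -0.0, 1.616]
force: [5.6, 1.6, -10.5]
finger_gap: 0.0201
grasp_force: 59.3
```

>>> servo_tool --rot '[[0,0,0],[0,0,0]]' --offset '[[0,0,0.02],[0,0,0.02]]' --gripper '[220,220]'

```text
t: 8.55
eef_pos: [0.5092, 0.127, 0.0968]
tool_rot: [3.141, -0.0, 1.616]
force: [6.0, 2.0, -9.7]
finger_gap: 0.0204
grasp_force: 59.3
```

>>> servo_tool --rot '[[0,0,0],[0,0,0]]' --offset '[[0,0,0.02],[0,0,0.02]]' --gripper '[220,220]'

```text
t: 8.72
eef_pos: [0.5092, 0.1271, 0.0962]
tool_rot: [3.141, -0.0, 1.616]
force: [5.2, 0.9, -9.7]
finger_gap: 0.02
grasp_force: 59.3
```

>>> servo_tool --rot '[[0,0,0],[0,0,0]]' --offset '[[0,0,0.02],[0,0,0.02]]' --gripper '[220,220]'

```text
t: 8.88
eef_pos: [0.5092, 0.1271, 0.0957]
tool_rot: [3.141, -0.0, 1.616]
force: [5.7, 0.1, -9.9]
finger_gap: 0.02
grasp_force: 59.3
```

Lift is about 6 mm with no side load, so the pin is in the hole past its taper. I release and let the spring drive it home.

>>> servo_tool --rot '[[0,0,0],[0,0,0],[0,0,0],[0,0,0],[0,0,0]]' --offset '[[0,0,0],[0,0,0],[0,0,0],[0,0,0],[0,0,0]]' --gripper '[180,160,140,120,120]'

```text
t: 9.3
eef_pos: [0.5091, 0.1269, 0.0966]
tool_rot: [3.141, -0.0, 1.616]
force: [-0.4, -0.3, -0.3]
finger_gap: 0.0456
grasp_force: 0.0
```

>>> servo_tool --rot '[[0,0,0],[0,0,0],[0,0,0],[0,0,0],[0,0,0]]' --offset '[[0,0,-0.3],[0,0,-0.8],[0,0,-1.6],[0,0,-2.4],[0,0,-3.0]]' --gripper '[120,120,120,120,120]'

```text
t: 9.72
eef_pos: [0.5094, 0.1269, 0.1891]
tool_rot: [3.139, 0.0, 1.616]
force: [0.3, 0.8, 1.0]
finger_gap: 0.0452
grasp_force: 0.0
```

```bash
python3 - <<'E'
from h import *
np.set_printoptions(precision=4,suppress=True)
wrist();wrist();p=wrist(); X,ok=pts(p); c=np.array([.4145,.119])
m=ok&(X[...,2]>.088)&(X[...,2]<.115)&(np.hypot(X[...,0]-.508,X[...,1]-.127)<.025); P=X[m]
t=np.percentile(P[:,2],[50,90]); T=P[P[:,2]>t[1]-.003].mean(0); print(m.sum(),t,T,np.arctan2(T[1]-c[1],T[0]-c[0])+.778, robot.state()["force"],robot.state()["t"])
cv2.imwrite("pics/end.png",p["image"])
E
```

```text
597 [0.0981 0.099 ] [0.5078 0.126  0.0982] 0.8530952089516202 [-1.0833 -0.3499 -0.3838] 9.8667
```

View pics/end.png

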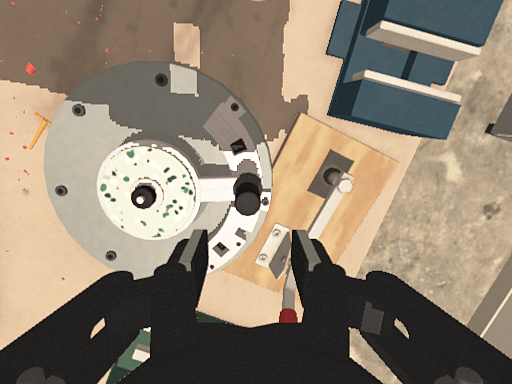

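The knob at (247,195) is back to a 98 mm top height, so the pin is fully down. The hole after is still free at (238,146), the home hole is at (221,248), and the gripper is clear.

```bash
python3 -c "
from bench import robot
print(robot.job_done())"
```

```text
the job is handed in; nothing more can be done
None
```

The job is handed in: the pin is fully home in the next hole (crank at about 0.85 rad, knob top back at 98 mm), and the gripper has let go and is clear.

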